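Load the mirror and step the delay-line carriage out by one index hole

ROBOT

A 6-joint arm with a two-finger parallel gripper is mounted at the origin on a cart in front of the work surface, level with it; the furniture and walls round the work are solid. World frame = base frame: x ahead of the robot, y to its left, z up, the work surface at z = 0. Lengths are in m, angles in rad, forces in N, time in s.
With the tool pointing down it reaches from about 0.25 to 0.775 m from the base axis. Payload 4 kg.
Tool frame: the origin (TCP) lies at the very end of the fingers, on their centre line; the grasp point (between the pads) lies 19 mm behind it; z points along the fingers, y is the line along which they close (so a half turn about z gives the same grasp; the last joint's range is limited). The gripper opens to 94 mm and grips with 3 to 60 N. Pads are 16 mm wide; open, the fingers measure 119 mm over their backs; the gripper's body (75 mm by 177 mm) begins 78 mm behind the grasp point.
Start: joints at [1.222, 0.087, 1.371, -0, 1.684, -0.103], TCP at [0.134, 0.533, 0.206] pointing down, gripper open.
Joint ranges: [-3.1, 3.1], [-0.76, 2.03], [0.27, 2.55], [-1.08, 4.22], [0.17, 2.65], [-2.57, 2.57]. Speed limits (rad/s): [2.79, 2.79, 3.14, 3.14, 3.14, 3.14].

INTERFACE

Orientations are given as [roll, pitch, yaw] about the fixed x, y, z axes, in that order (R = Rz(yaw) Ry(pitch) Rx(roll)).
In Python, from bench import robot, vision gives the robot as it stands.
- The arm moves only by the shell command python3 -m crank 'ROWS'. ROWS is JSON, a list of rows, each a list of 3 entries, a list of its own where there are three numbers: the closure, from 0 (fully open) to 1 (shut), then the shift along the tool's x, y, z in m, then the turn, a rotation vector about the tool's x, y, z in degrees. A call has 1 to 8 rows; each row shifts and turns the commanded pose from where the row before left it, along the tool's axes as they then stand; what a row does not reach is not made up. A row lasts 1/10 s, in which the tool goes at most 50 mm and 8.59 degrees, less where a joint would pass 70% of its speed; a pose out of reach is approached as far as the arm can. A call with a gripper value outside its range is refused whole. The fingers move at their own pace and stop on an object; the grip force is fixed at half the most. Time passes only in rows, so rows that do not move let the fingers close. It gives the time, the measured TCP pose, the force, the opening and the grip force at its end, in the units of the state.
- robot.get_obs(): the state, without advancing time (a new reading comes with each control period).
- vision.snapshot(name): name is "scene" or "side" or "wrist"; returns a dict with "color" (400x640x3 uint8, red, green, blue), "z_map" (400x640 float32, m along the optical axis (not along the pixel's ray), 0 where there is no reading), "fx", "fy", "cx", "cy" (pixels), "R" (3x3) and "t" (3): a world point X has camera coordinates R X + t. Camera axes: x right, y down, z forward; pixel columns grow to the right and rows downward; lengths in m; the calibration is good to about 2 mm. A picture is of the moment at which its call begins.
- robot.close_job(): hands the job in; it is judged then, once.
The state is a dict: "time": time; "joint_positions": joint angles; "qvel": joint speeds; "joint_torque": joint torques, N m; "tool_pos": TCP position; "ee_rot": TCP orientation; "wrist_force": force on the tool from outside, world axes, zero at the start; "wrist_torque": the same for the moment, N m; "width": finger opening in m; "finger_force": force on a finger pad.
Only numpy, scipy, OpenCV 4.12 (cv2) and the standard library are available. Lean on these libraries where they do the work, as an engineer would, in place of code of your own. Each camera call takes 0.05 s, during which the arm holds its last target. There are 200 camera calls.

TASK

Lengthen the delay line by one step: stand the black mirror mount upright in the nest on the rail's carriage, gently and with its front (the bright ring) facing the fixed lens, and let go of it; then pull the red plunger knob up until its pin is out, draw the spring-loaded carriage to the next hole away from the lens and push the pin fully home there. The pin has no spring of its own, so finish with your fingers still gripping the knob, pin fully home, while a colleague tightens the clamp. Leave the other things on the table standing where they are.

Things in the scene. Friction and masses are not known exactly. Their poses are not given: they have to be found in the camera images.
- rail: black indexed rail, fixed to the table, 340 mm long, 64 mm wide at its foot, top at z = 26 mm. Origin: middle of its underside. Its x axis runs along the rail, away from the fixed lens; y across it; z up. A bright strip along its top has five index holes 12 mm wide, 40 mm apart. A black lens cube stands fixed on an aluminium riser at the -x end (150 mm from the middle, its top 80 mm above the table)
- carriage (a joint): travel of the carriage along the rail's +x axis, in m: 0 with the pin in the hole where it starts, 0.040 at the next hole away from the lens (1.5 mm play either way), up to 0.088 at the end stop. A spring pulls it back towards the lens with about 3 N, plus 0.6 N friction; without the pin it runs back. The carriage is a black plate 120 x 74 mm, top 42 mm above the table
- plunger (a joint): height of the plunger pin in m: 0 fully home (down in a hole), 0.016 pulled fully up. The pin (9 mm thick, round nose) is clear of the hole from about 0.011 up. No spring: it stays at the height it is left at and takes 2 to 4 N to move up or down
- knob: red round upright plunger knob, 24 mm diameter, 22 mm tall, origin at its centre, 73 mm above the table with the pin home; it moves with carriage and pin. Below it a steel housing, 17 mm thick, stands 16 mm high on the carriage plate; the knob's underside is 1.5 mm above it. The mirror mount in its nest stands 66 mm towards the lens from the knob's axis, so take the knob with a finger on either side of the rail (closing across the rail)
- nest (a point): seat on the carriage plate where the mount's origin belongs, 66 mm from the knob towards the lens, on the plate's top (42 mm above the table). Axes as the rail's: +x away from the lens. The nest is a frame of aluminium strips 5 mm high round the mount's foot with 2.5 mm play on each side; the mount's foot fits it with the mount's axes parallel to the nest's
- mirror_mount: black upright mirror mount, solid body 21 mm deep (x from -14 to +7 mm), 46 mm wide (y), 46 mm tall, with knurled adjusters behind and on top (52 mm in all), 0.12 kg nominal. Origin: underside, in the middle of the width. Its front, with the bright ring that holds the mirror, looks along its own -x; the adjusters stick out behind. Grip it across the 46 mm width
- mirror_face (a point): middle of the mount's ringed front, 14 mm along the mount's -x and 25 mm above its underside
- tube_mount: black zoom lens housing standing on its end, 34 x 45 x 42 mm; leave alone
- ipa_bottle: small brown bottle with white cap, 22 mm diameter, 44 mm tall; leave alone
- tape_roll: roll of black tape lying flat, 64 mm diameter, 19 mm tall; leave alone
- post_holder: black post holder standing, 36 x 24 x 50 mm; leave alone
Things that resemble listed ones, but are neither listed nor needed, are in the scene too. What is shaped like the mirror_mount but green is not meant.

How it is judged:
By the outcome, as a careful person would: the job done as asked, in the order asked, and still so for the second after the job is handed in, while the arm keeps its last pose, push and grip.
It also fails if it takes over 56 s, if anything falls off the work surface, if the arm or the gripper's body presses on something with over 40 N, if the wrist force passes 120 N, or if a joint passes its speed limit or range.

## Working session

There is one attempt and no reset: what is moved stays moved. The work goes in short steps, Python scripts to look and compute and a shell command to move; the robot and the scene stay as the last step left them, time stands still between calls to the robot, and variables do not carry over. Pictures are saved under pics/ and viewed, at most 10 in all, crops included, and the job is handed in when it is done.

```bash
ls; mkdir -p pics; cat > h.py <<'E'
import numpy as np,cv2
from bench import robot,vision
def snap(n,f=None):
    s=vision.snapshot(n)
    np.savez('/tmp/%s.npz'%n,**s)
    if f: cv2.imwrite('pics/'+f,s['color'][:,:,::-1])
    return s
def load(n): return dict(np.load('/tmp/%s.npz'%n))
def ray(s,u,v,z):
    d=s['R'].T@np.array([(u-s['cx'])/s['fx'],(v-s['cy'])/s['fy'],1]); c=-s['R'].T@s['t']
    return c+d*(z-c[2])/d[2]
def cloud(s):
    v,u=np.mgrid[0:400,0:640]; Z=s['z_map']
    P=np.stack([(u-s['cx'])/s['fx']*Z,(v-s['cy'])/s['fy']*Z,Z],-1)
    return (P-s['t'])@s['R']
def proj(s,X):
    c=s['R']@np.array(X)+s['t']; return [s['fx']*c[0]/c[2]+s['cx'],s['fy']*c[1]/c[2]+s['cy']]
E
python3 - <<'E'
from h import *
for n in ('scene','side','wrist'):
    s=snap(n,n+'0.png'); print(n,-s['R'].T@s['t'],s['R'][2],s['fx'])
a=[cv2.imread('pics/%s0.png'%n) for n in('scene','side')]
o=robot.get_obs();print(o['tool_pos'],o['ee_rot'],o['width'],o['time'])
E
```

```text
pics
scene [-0.21811968 -0.67897536  0.95147631] [ 0.54046855  0.51245099 -0.66729882] 437.9717151606126
side [ 0.59800745 -1.16379342  0.75242781] [-0.07311184  0.85429497 -0.51462099] 518.3751129255209
wrist [0.06063791 0.5510652  0.38411346] [ 0.24984914 -0.06505894 -0.96609665] 359.24331444499603
[0.13370271 0.53308752 0.20459219] [-3.13993901e+00 -1.66740709e-04  2.89580401e+00] 0.09393524614584628 0.15
```

View pics/scene0.png

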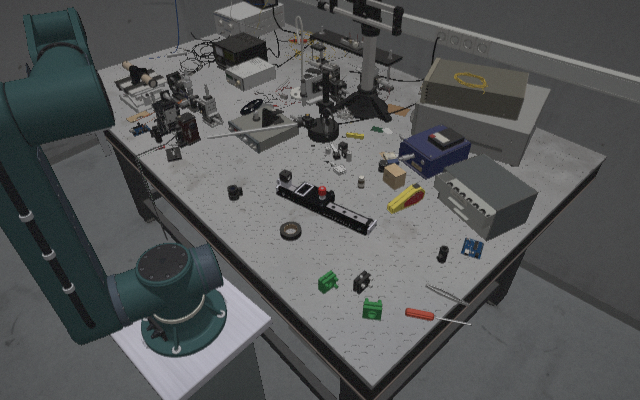

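View pics/side0.png

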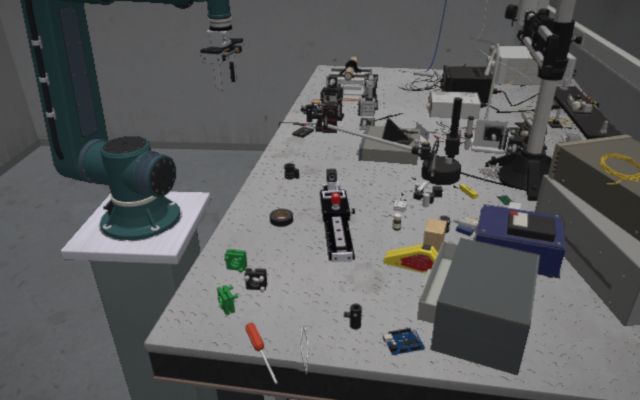

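The scene view shows the rail running from the lens cube (285,176) to its end (372,228), with the red knob at (322,192). Things that could be taken for the mirror mount:
- Black piece at (362,282): the right colour and shape.
- Green mounts at (328,282) and (372,308): excluded by colour.
- Black pieces at (235,192) and (443,254): probably the tube mount and the post holder.

I choose (362,282) and check it in a close crop.

```bash
python3 - <<'E'
from h import *
A,B=load('scene'),load('side')
def crop(s,x,y,w,h): return cv2.resize(np.ascontiguousarray(s['color'][y:y+h,x:x+w,::-1]),(400,300),interpolation=cv2.INTER_CUBIC)
im=np.vstack([np.hstack([crop(A,330,260,64,48),crop(B,224,254,64,48)]),np.hstack([crop(A,270,160,120,90),crop(B,290,170,100,75)])])
cv2.imwrite('pics/c1.png',np.clip(im*1.5,0,255).astype(np.uint8))
PA,PB=cloud(A),cloud(B)
for nm,s,P in(('A',A,PA),('B',B,PB)):
    hsv=cv2.cvtColor(s['color'],cv2.COLOR_RGB2HSV)
    red=((hsv[...,0]<6)|(hsv[...,0]>174))&(hsv[...,1]>150)&(hsv[...,2]>60)
    x0,y0,x1,y1=(310,180,335,205) if nm=='A' else(325,185,345,210)
    m=np.zeros_like(red);m[y0:y1,x0:x1]=red[y0:y1,x0:x1]
    v,u=np.nonzero(m);print(nm,'knob px',u.mean(),v.mean(),u.min(),u.max(),v.min(),v.max(),len(u),'z.073',ray(s,u.mean(),v.mean(),.074),'depth',P[m].mean(0))
    # mount points
    x0,y0,x1,y1=(348,264,376,298) if nm=='A' else(240,262,272,294)
    Q=P[y0:y1,x0:x1].reshape(-1,3);C=s['color'][y0:y1,x0:x1].reshape(-1,3)
    k=(Q[:,2]>.01)&(Q[:,2]<.07);print('mount n',k.sum(),Q[k].mean(0),Q[k].min(0),Q[k].max(0))
    k=Q[:,2]>.04;print(' top',k.sum(),Q[k].mean(0),cv2.minAreaRect((Q[k,:2]*1000).astype(np.float32)))
E
```

```text
A knob px 321.5769230769231 190.92307692307693 318 325 187 194 52 z.073 [0.53057495 0.01712935 0.074     ] depth [0.52853191 0.01523032 0.07638825]
mount n 261 [ 0.36752414 -0.27291412  0.03558786] [ 0.34679666 -0.29089444  0.01015147] [ 0.39560454 -0.25716948  0.0543557 ]
 top 137 [ 0.36146556 -0.27710999  0.05841255] ((82.77867126464844, -458.7945861816406), (744.3452758789062, 45.02996063232422), 32.73264694213867)
B knob px 335.36470588235295 198.7058823529412 331 340 193 203 85 z.073 [0.53316499 0.01563313 0.074     ] depth [0.53382879 0.00268025 0.08139798]
mount n 472 [ 0.36785961 -0.2669964   0.03132884] [ 0.3221869  -0.29191135  0.01010228] [ 0.39408427 -0.19647544  0.05633805]
 top 209 [ 0.37746531 -0.29830715  0.06670372] ((471.0646667480469, -712.170654296875), (47.225006103515625, 937.0592041015625), 12.814592361450195)
```

View pics/c1.png

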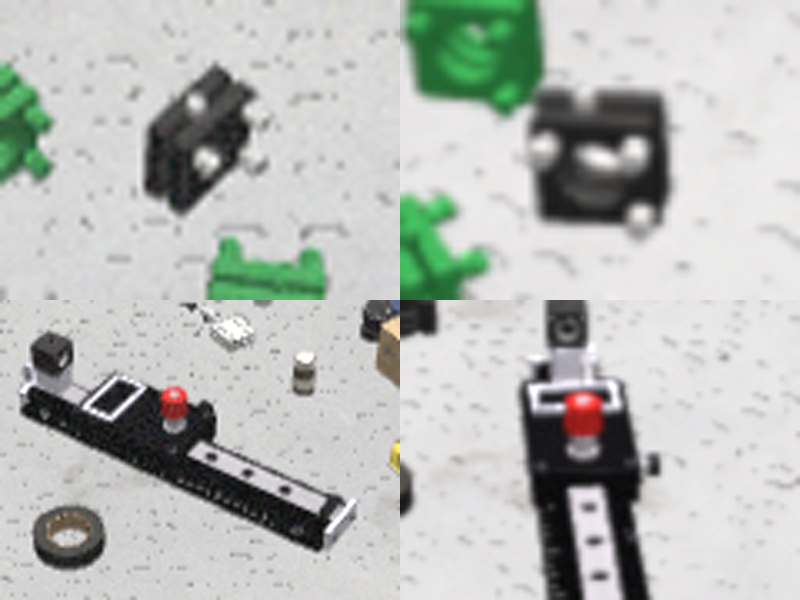

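The black piece at scene (362,282) stands upright among green lookalikes. Its chrome adjusters point towards the side camera (-y), so its front faces roughly +y, and the lens is also at the +y end of the rail. The choice is confirmed. Next I work out the directions.

```bash
python3 - <<'E'
from h import *
A,B=load('scene'),load('side')
r=lambda s,u,v,z:ray(s,u,v,z)[:2].round(4)
print('holesA',[r(A,*p,.026) for p in((333.6,207.1),(344.4,211.9),(355.5,217))])
print('holesB',[r(B,*p,.026) for p in((337.25,221.75),(338.5,230.25),(339.75,239))])
print('lens top A',r(A,285,172,.08),'B',r(B,331.5,172,.08))
# mount top edges, z=.046
print('A top', [r(A,330+x/6.25,260+y/6.25,.046) for x,y in((147,130),(215,68),(190,155),(252,98))])
print('B top', [r(B,224+(x-400)/6.25,254+y/6.25,.046) for x,y in((532,95),(665,95),(540,120),(668,120))])
E
```

```text
holesA [array([ 0.5394, -0.0248]), array([ 0.5452, -0.0638]), array([ 0.5504, -0.1034])]
holesB [array([ 0.5403, -0.0213]), array([ 0.5456, -0.0614]), array([ 0.5507, -0.1006])]
lens top A [0.5161 0.1634] B [0.5141 0.1575]
A top [array([ 0.3476, -0.2607]), array([ 0.3917, -0.2614]), array([ 0.3495, -0.2817]), array([ 0.3895, -0.2826])]
B top [array([ 0.3479, -0.2616]), array([ 0.3952, -0.2586]), array([ 0.3537, -0.2756]), array([ 0.3987, -0.2727])]
```

```bash
python3 -m crank '[[0,[-0.036,-0.031,0],[0,0,0]],[0,[-0.036,-0.031,0],[0,0,0]],[0,[-0.036,-0.031,0],[0,0,0]],[0,[-0.036,-0.031,0],[0,0,0]],[0,[-0.036,-0.031,0],[0,0,0]],[0,[-0.036,-0.031,0],[0,0,0]],[0,[-0.036,-0.031,0],[0,0,0]],[0,[-0.036,-0.031,0],[0,0,0]]]'
python3 -m crank '[[0,[-0.011,-0.045,0],[0,0,8]],[0,[-0.018,-0.043,0],[0,0,8]],[0,[-0.024,-0.041,0],[0,0,8]],[0,[-0.029,-0.037,0],[0,0,8]],[0,[-0.034,-0.033,0],[0,0,8]],[0,[-0.038,-0.027,0],[0,0,8]],[0,[-0.041,-0.022,0],[0,0,8]],[0,[-0.044,-0.016,0],[0,0,8]]]'
```

```text
time: 0.95
tool_pos: [0.3534, 0.2211, 0.2054]
ee_rot: [3.141, 0.0, 2.896]
wrist_force: [0.7, 1.2, 0.1]
width: 0.0941
finger_force: 0.0
time: 1.75
tool_pos: [0.3526, -0.1537, 0.2054]
ee_rot: [3.141, 0.0, 1.773]
wrist_force: [1.5, 0.6, 0.3]
width: 0.0938
finger_force: 0.0
```

```bash
python3 -m crank '[[0,[-0.041,-0.003,0],[0,0,0]],[0,[-0.041,-0.003,0],[0,0,0]],[0,[-0.04,-0.002,0],[0,0,0]],[0,[0,0,0],[0,0,5.8]],[0,[0,0,0.0],[0,0,5.8]],[0,[0,0,0.0],[0,0,0]]]'
python3 - <<'E'
from h import *
s=snap('wrist','w1.png')
print(robot.get_obs()['tool_pos'],proj(s,[.37,-.2745,.046]),proj(s,[.347,-.2605,.046]),proj(s,[.393,-.2815,.046]))
E
```

```text
time: 2.35
tool_pos: [0.3703, -0.2732, 0.2049]
ee_rot: [-3.141, -0.001, 1.576]
wrist_force: [-0.2, 0.2, 0.0]
width: 0.0938
finger_force: 0.0
[ 0.37040104 -0.27295417  0.20501542] [np.float64(319.974736013351), np.float64(180.1108203734681)] [np.float64(295.96473335014934), np.float64(165.66463607674248)] [np.float64(343.649058572081), np.float64(187.28337737127922)]
```

View pics/w1.png

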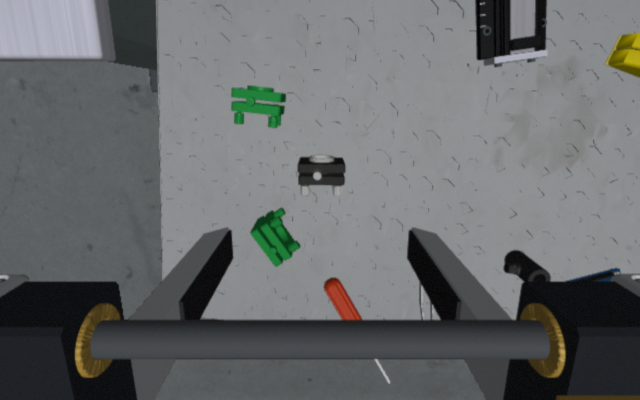

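The wrist view shows the black mount at (321,172). Its bright ring is on top at (321,158), the +y side, and its adjusters are at the bottom (306,190) and (338,190). The green ones stand clear at (258,105) and (275,237). Next I measure the top face and its angle.

```bash
python3 - <<'E'
from h import *
s=load('wrist')
g=s['color'].max(2).astype(int);m=np.zeros((400,640),np.uint8);m[145:205,285:360]=(g[145:205,285:360]<75)
n,l,st,c=cv2.connectedComponentsWithStats(m);i=1+st[1:,4].argmax();print(st[i])
pts=np.argwhere(l==i)[:,::-1].astype(np.float32);
Q=np.array([ray(s,u,v,.046)[:2] for u,v in pts]);
print(Q.min(0),Q.max(0),cv2.minAreaRect((Q*1000).astype(np.float32)))
# front edge columns: first black row (excluding ring region)
for sel in('min','max'):
    P=[]
    for u in range(st[i][0]+2,st[i][0]+st[i][2]-2):
        v=pts[pts[:,0]==u,1]
        P.append(ray(s,u,v.min()-.5 if sel=='min' else v.max()+.5,.046)[:2])
    P=np.array(P);print(sel,np.median(P,0),P[::6].round(4).tolist())
E
```

```text
[ 298  157   47   29 1064]
[ 0.34888885 -0.27944578] [ 0.39297917 -0.25210551] ((370.9347229003906, -265.69287109375), (44.09092712402344, 27.298810958862305), 0.3068445920944214)
min [ 0.37088683 -0.25630275] [[0.3509, -0.2526], [0.3566, -0.2516], [0.3623, -0.2564], [0.368, -0.2573], [0.3737, -0.2573], [0.3794, -0.2563], [0.3851, -0.2524], [0.3908, -0.2524]]
max [ 0.37101524 -0.27888099] [[0.3507, -0.279], [0.3565, -0.2789], [0.3623, -0.2789], [0.3681, -0.2789], [0.3739, -0.2788], [0.3797, -0.2788], [0.3856, -0.2798], [0.3913, -0.2787]]
```

```bash
python3 -m crank '[[0,[0.003,0,0.045],[0,0,0]],[0,[0,0,0.045],[0,0,0]],[0,[0,0,0.045],[0,0,0]],[0,[0,0,0.04],[0,0,0]],[0,[0,0,0.018],[0,0,0]],[0,[0,0,0],[0,0,0]]]'
python3 -m crank '[[0.4,[0,0,0],[0,0,0]],[0.45,[0,0,0],[0,0,0]],[1,[0,0,0],[0,0,0]],[1,[0,0,0],[0,0,0]],[1,[0,0,0],[0,0,0]],[1,[0,0,0],[0,0,0]]]'
```

```text
time: 3.0
tool_pos: [0.3683, -0.2674, 0.009]
ee_rot: [-3.136, -0.005, 1.579]
wrist_force: [0.3, -0.6, -0.6]
width: 0.0938
finger_force: 0.0
time: 3.6
tool_pos: [0.3708, -0.2701, 0.0128]
ee_rot: [3.141, 0.0, 1.576]
wrist_force: [0.2, 0.1, 0.2]
width: 0.0493
finger_force: 0.0
```

```bash
python3 -m crank '[[1,[0,0,0],[0,0,0]],[1,[0,0,0],[0,0,0]],[1,[0,0,0],[0,0,0]],[1,[0,0,0],[0,0,0]]]'
python3 -m crank '[[1,[0,0,-0.01],[0,0,0]],[1,[0,0,-0.03],[0,0,0]],[1,[0,0,-0.04],[0,0,0]],[1,[0,0,-0.04],[0,0,0]],[1,[0,0,-0.03],[0,0,0]],[1,[0,0,0],[0,0,0]]]'
python3 - <<'E'
from h import *
s=snap('scene');t=snap('side');w=snap('wrist')
# bounding crop of held mount
im=[]
for q,sx in((s,1),(t,1)):
    u,v=map(int,proj(q,[.371,-.272,.18])); im.append(cv2.resize(np.ascontiguousarray(q['color'][v-45:v+45,u-60:u+60,::-1]),(400,300),interpolation=cv2.INTER_CUBIC))
cv2.imwrite('pics/held.png',np.vstack([np.hstack(im),cv2.resize(w['color'][100:340,100:540,::-1],(800,300))]))
E
```

```text
time: 4.0
tool_pos: [0.3709, -0.2701, 0.0127]
ee_rot: [3.141, 0.0, 1.576]
wrist_force: [-0.1, 1.1, 1.9]
width: 0.0458
finger_force: 30.0
time: 4.6
tool_pos: [0.3725, -0.2719, 0.1679]
ee_rot: [3.134, 0.007, 1.576]
wrist_force: [0.1, -0.4, -1.2]
width: 0.0457
finger_force: 30.0
```

View pics/held.png

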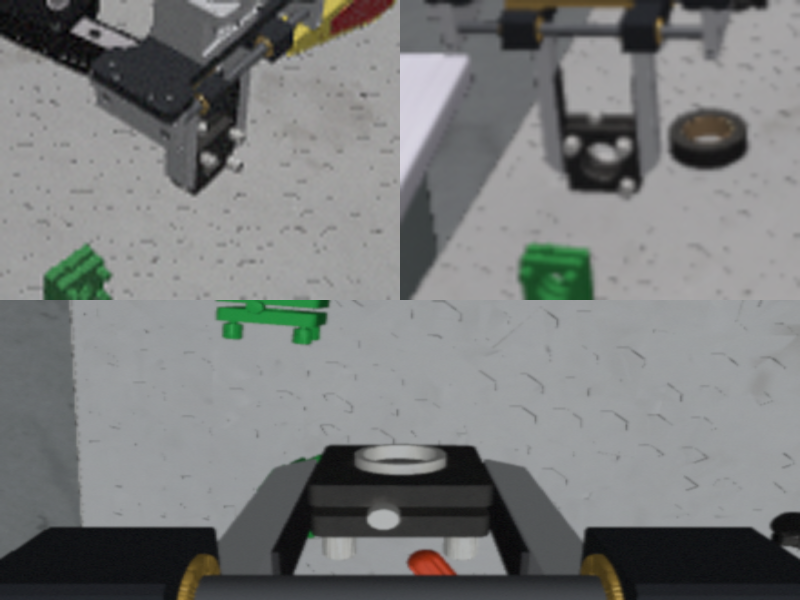

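The mount is held upright, ring towards +y. Its rear top edge is at wrist row ≈288 and its front top edge at row ≈248. Now I go over the rail.

```bash
python3 -m crank '[[1,[0.03,0.015,0],[0,0,0]],[1,[0.037,0.018,0],[0,0,0]],[1,[0.037,0.018,0],[0,0,0]],[1,[0.037,0.018,0],[0,0,0]],[1,[0.037,0.018,0],[0,0,0]],[1,[0.037,0.018,0],[0,0,0]],[1,[0.035,0.018,0],[0,0,0]],[1,[0.03,0.015,0],[0,0,0]]]'
python3 -m crank '[[1,[0,0,0],[0,0,-4]],[1,[0,0,0],[0,0,-3.4]],[1,[0,0,0],[0,0,0]],[1,[0,0,0],[0,0,0]],[1,[0,0,0],[0,0,0]]]'
python3 - <<'E'
from h import *
w=snap('wrist','w2.png');o=robot.get_obs();p=o['tool_pos'];print(p,o['ee_rot'])
for v in(244,248,252,286,290,294):
    Q=ray(w,320,v,p[2]-.0127+.046);yw=o['ee_rot'][2];print(v,np.dot(Q[:2]-p[:2],[np.cos(yw),np.sin(yw)]))
nest=[.5227,.0817,.042];print(proj(w,nest),proj(w,[.5315,.0163,.084]))
E
```

```text
time: 5.55
tool_pos: [0.5059, 0.0129, 0.1593]
ee_rot: [-3.136, -0.001, 1.577]
wrist_force: [0.2, 0.4, -1.3]
width: 0.0465
finger_force: 30.0
time: 6.05
tool_pos: [0.5064, 0.0106, 0.1614]
ee_rot: [-3.14, -0.0, 1.704]
wrist_force: [0.5, -0.2, -0.8]
width: 0.0459
finger_force: 30.0
[0.50659462 0.01053925 0.16174829] [-3.14037115e+00 -3.65753940e-04  1.70425205e+00]
244 0.013327088758991471
248 0.011444400778238148
252 0.009549995919665247
286 -0.0070413909728167185
290 -0.009052778572011293
294 -0.011077106822637846
[np.float64(352.33154177515337), np.float64(106.72407803015541)] [np.float64(355.0897185487379), np.float64(199.36367348345627)]
```

View pics/w2.png

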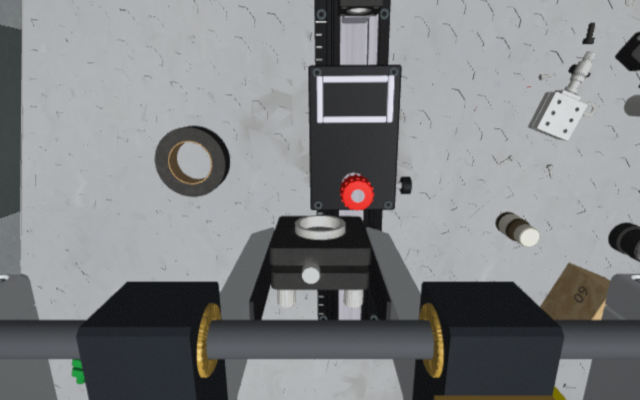

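The view shows the nest frame, with dark interior spanning about (323–388, 81–118), the knob at (357,192), and the held mount in front. I measure the nest centre and angle, and the mount's edges in the tool frame.

```bash
python3 - <<'E'
from h import *
w=load('wrist');o=robot.get_obs();p=o['tool_pos'];yw=o['ee_rot'][2]
ex=np.array([np.cos(yw),np.sin(yw)]);ey=np.array([np.sin(yw),-np.cos(yw)])
g=cv2.cvtColor(w['color'],cv2.COLOR_RGB2GRAY).astype(int)
m=np.zeros((400,640),np.uint8);m[70:130,310:400]=g[70:130,310:400]>140
n,l,st,c=cv2.connectedComponentsWithStats(m);i=1+st[1:,4].argmax();m=(l==i).astype(np.uint8);print(st[i])
cs,h=cv2.findContours(m,cv2.RETR_CCOMP,cv2.CHAIN_APPROX_NONE)
for k,cc in enumerate(cs):
    if len(cc)<40: continue
    Q=np.array([ray(w,u,v,.047)[:2]*1000 for u,v in cc[:,0]],np.float32);r=cv2.minAreaRect(Q);print('outer' if h[0][k][3]<0 else 'inner',r)
hs=cv2.cvtColor(w['color'],cv2.COLOR_RGB2HSV)
r=((hs[...,0]<6)|(hs[...,0]>174))&(hs[...,1]>140)&(hs[...,2]>60);r[:150]=0;r[215:]=0
r[:,:330]=0;r[:,390:]=0
v,u=np.nonzero(r);(cx,cy),rad=cv2.minEnclosingCircle(np.stack([u,v],1).astype(np.float32));print('knob',cx,cy,rad,u.min(),u.max(),v.min(),v.max(),ray(w,cx,cy,.08))
print('cols285',g[205:300,290].tolist());print('row235',[(u,g[235,u]) for u in range(255,390,1) if abs(g[235,u+1]-g[235,u-1])>18])
E
```

```text
[ 317   75   77   48 1396]
outer ((523.4144897460938, 87.97246551513672), (60.16523361206055, 35.88145446777344), 7.65603494644165)
inner ((523.4325561523438, 87.71615600585938), (52.189579010009766, 27.507009506225586), 7.65408182144165)
knob 356.4147644042969 192.53692626953125 18.12656021118164 340 373 175 209 [0.53218798 0.02063024 0.08      ]
cols285 [174, 174, 174, 174, 174, 174, 175, 174, 170, 168, 135, 74, 31, 19, 19, 20, 21, 21, 18, 22, 22, 17, 20, 20, 22, 23, 26, 21, 23, 24, 21, 22, 21, 19, 24, 23, 20, 23, 21, 23, 21, 21, 25, 44, 56, 57, 58, 58, 59, 59, 59, 59, 60, 61, 59, 59, 58, 56, 59, 60, 48, 36, 31, 29, 30, 29, 30, 35, 48, 57, 59, 60, 60, 61, 60, 59, 60, 59, 58, 59, 59, 59, 59, 66, 105, 161, 188, 191, 194, 193, 196, 195, 196, 196, 197]
row235 [(271, np.int64(95)), (272, np.int64(60)), (273, np.int64(31)), (296, np.int64(31)), (297, np.int64(53)), (298, np.int64(84)), (299, np.int64(113)), (300, np.int64(134)), (301, np.int64(146)), (339, np.int64(156)), (340, np.int64(132)), (341, np.int64(116)), (342, np.int64(81)), (343, np.int64(48)), (344, np.int64(30)), (366, np.int64(25)), (367, np.int64(41)), (368, np.int64(75)), (369, np.int64(94)), (388, np.int64(105)), (389, np.int64(134))]
```

```bash
python3 -m crank '[[1,[0.035,0.013,0],[0,0,0]],[1,[0.036,0.0135,0],[0,0,0]],[1,[0,0,0.03],[0,0,0]],[1,[0,0,0.03],[0,0,0]],[1,[0,0,0.02],[0,0,0]],[1,[0,0,0.005],[0,0,0]],[1,[0,0,0],[0,0,0]],[1,[0,0,0],[0,0,0]]]'
python3 - <<'E'
from h import *
s=snap('scene');t=snap('side');w=snap('wrist');o=robot.get_obs();print(o['tool_pos'],o['ee_rot'])
im=[]
for q in(s,t):
    u,v=map(int,proj(q,[.523,.087,.05])); im.append(cv2.resize(np.ascontiguousarray(q['color'][v-24:v+24,u-32:u+32,::-1]),(400,300),interpolation=cv2.INTER_CUBIC)); print(u-32,v-24)
im=np.vstack([np.hstack(im),cv2.resize(w['color'][130:310,190:480,::-1],(800,300))])
cv2.imwrite('pics/hov.png',np.clip(im*1.5,0,255).astype(np.uint8))
E
```

```text
time: 6.9
tool_pos: [0.5248, 0.0846, 0.0789]
ee_rot: [3.139, 0.0, 1.705]
wrist_force: [-0.5, 0.1, -1.4]
width: 0.0454
finger_force: 30.0
[0.52488049 0.08467797 0.07919045] [3.13842080e+00 1.08315164e-04 1.70517428e+00]
271 164
301 169
```

View pics/hov.png

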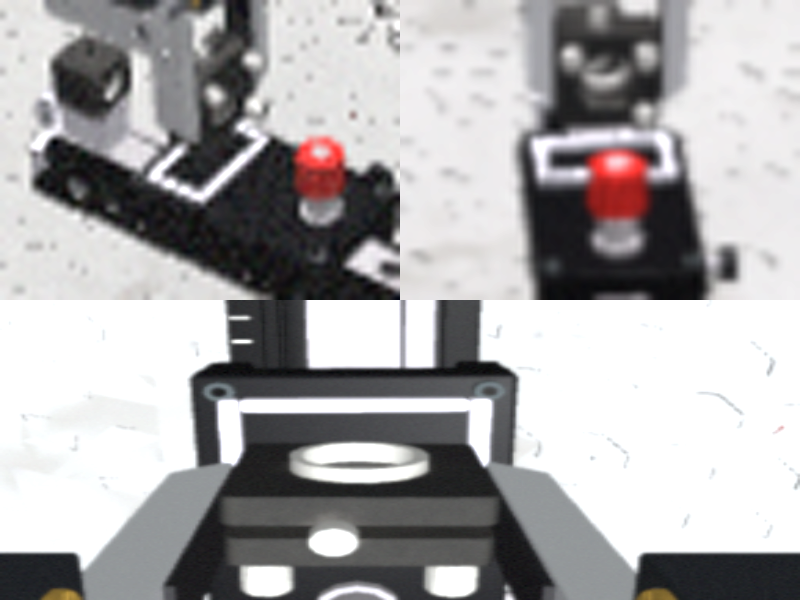

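The mount hovers over the nest, with its bottom front edge at wrist v≈217 and the far strip's inner edge at v≈197. I compare the two by casting rays.

```bash
python3 - <<'E'
from h import *
w=load('wrist');o=robot.get_obs();p=o['tool_pos'];yw=o['ee_rot'][2]
ex=np.array([np.cos(yw),np.sin(yw)]);ey=np.array([np.sin(yw),-np.cos(yw)])
g=cv2.cvtColor(w['color'],cv2.COLOR_RGB2GRAY).astype(int)
f=lambda u,v,z:((ray(w,u,v,z)[:2]-p[:2])@np.array([ex,ey]).T*1000).round(2)
print('col290',[(v,g[v,290]) for v in range(183,235)])
print('row205',[(u,g[205,u]) for u in range(262,376) if abs(g[205,u+1]-g[205,u-1])>25])
print('row225',[(u,g[225,u]) for u in range(262,380) if abs(g[225,u+1]-g[225,u-1])>12])
zb=p[2]-.0127
print('strip far inner',f(319,197.2,.047),'front bottom',f(319,217,zb),'front top',f(319,249,zb+.046),'rear top',f(319,290,zb+.046))
for u,v in((277.4,205),(360.4,205)):print('strip side',f(u,v,.047))
for u,v in((275.9,217),(364,217)):print('mount bot',f(u,v,zb))
E
```

```text
col290 [(183, np.int64(44)), (184, np.int64(44)), (185, np.int64(42)), (186, np.int64(42)), (187, np.int64(48)), (188, np.int64(81)), (189, np.int64(127)), (190, np.int64(185)), (191, np.int64(220)), (192, np.int64(226)), (193, np.int64(226)), (194, np.int64(225)), (195, np.int64(225)), (196, np.int64(218)), (197, np.int64(154)), (198, np.int64(66)), (199, np.int64(40)), (200, np.int64(42)), (201, np.int64(40)), (202, np.int64(41)), (203, np.int64(42)), (204, np.int64(44)), (205, np.int64(43)), (206, np.int64(40)), (207, np.int64(40)), (208, np.int64(42)), (209, np.int64(41)), (210, np.int64(42)), (211, np.int64(41)), (212, np.int64(40)), (213, np.int64(42)), (214, np.int64(40)), (215, np.int64(35)), (216, np.int64(26)), (217, np.int64(23)), (218, np.int64(18)), (219, np.int64(25)), (220, np.int64(19)), (221, np.int64(22)), (222, np.int64(16)), (223, np.int64(21)), (224, np.int64(22)), (225, np.int64(22)), (226, np.int64(20)), (227, np.int64(24)), (228, np.int64(21)), (229, np.int64(23)), (230, np.int64(24)), (231, np.int64(27)), (232, np.int64(24)), (233, np.int64(24)), (234, np.int
[... 804 characters left out ...]
1, np.int64(182)), (332, np.int64(172)), (333, np.int64(167)), (334, np.int64(159)), (335, np.int64(153)), (336, np.int64(144)), (337, np.int64(137)), (338, np.int64(126)), (339, np.int64(111)), (340, np.int64(97)), (344, np.int64(99)), (345, np.int64(65)), (346, np.int64(31)), (361, np.int64(22)), (362, np.int64(32)), (363, np.int64(102)), (364, np.int64(204)), (366, np.int64(216)), (367, np.int64(131)), (368, np.int64(66)), (375, np.int64(56)), (376, np.int64(141)), (377, np.int64(160))]
strip far inner [16.23 -0.66] front bottom [10.01 -0.69] front top [10.61 -0.74] rear top [-9.49 -0.75]
strip side [ 11.27 -26.27]
strip side [11.23 24.83]
mount bot [ 10.03 -24.99]
mount bot [ 9.99 24.71]
```

```bash
python3 -m crank '[[1,[0.0025,0,0],[0,0,0]],[1,[0,0,0],[0,0,0]],[1,[0,0,0.005],[0,0,0]],[1,[0,0,0.005],[0,0,0]],[1,[0,0,0.003],[0,0,0]],[1,[0,0,0],[0,0,0]],[1,[0,0,0],[0,0,0]],[1,[0,0,0],[0,0,0]]]'
python3 -m crank '[[1,[0,0,0.002],[0,0,0]],[1,[0,0,0.002],[0,0,0]],[1,[0,0,0.001],[0,0,0]],[1,[0,0,0.001],[0,0,0]],[1,[0,0,0],[0,0,0]],[1,[0,0,0],[0,0,0]]]'
```

```text
time: 7.85
tool_pos: [0.5236, 0.0872, 0.0646]
ee_rot: [3.141, -0.0, 1.705]
wrist_force: [-0.3, 1.3, -1.1]
width: 0.0458
finger_force: 30.0
time: 8.45
tool_pos: [0.5234, 0.0872, 0.0585]
ee_rot: [3.142, -0.0, 1.705]
wrist_force: [-0.1, 0.1, -0.9]
width: 0.0456
finger_force: 30.0
```

```bash
python3 -m crank '[[1,[0,0,0.001],[0,0,0]],[1,[0,0,0.001],[0,0,0]],[1,[0,0,0.0005],[0,0,0]],[1,[0,0,0.0005],[0,0,0]],[1,[0,0,0],[0,0,0]],[1,[0,0,0],[0,0,0]]]'
python3 -m crank '[[1,[0,0,0.0005],[0,0,0]],[1,[0,0,0.0005],[0,0,0]],[1,[0,0,0],[0,0,0]],[1,[0,0,0],[0,0,0]]]'
```

```text
time: 9.05
tool_pos: [0.5234, 0.0872, 0.0555]
ee_rot: [-3.142, -0.0, 1.705]
wrist_force: [0.9, 0.2, -2.0]
width: 0.046
finger_force: 30.0
time: 9.45
tool_pos: [0.5235, 0.0872, 0.0547]
ee_rot: [3.141, -0.0, 1.705]
wrist_force: [-1.4, 0.4, 0.6]
width: 0.0457
finger_force: 30.0
```

```bash
python3 -m crank '[[1,[0,0,0.0003],[0,0,0]],[1,[0,0,0],[0,0,0]],[0.48,[0,0,0],[0,0,0]],[0.4,[0,0,0],[0,0,0]],[0.3,[0,0,0],[0,0,0]],[0.3,[0,0,0],[0,0,0]],[0.3,[0,0,0],[0,0,0]]]'
python3 - <<'E'
from h import *
w=snap('wrist','w3.png');o=robot.get_obs();print(o['tool_pos'],o['width'])
g=cv2.resize(w['color'][130:310,190:480,::-1],(800,497));cv2.imwrite('pics/rel.png',np.clip(g*1.5,0,255).astype(np.uint8))
E
```

```text
time: 10.15
tool_pos: [0.5234, 0.0872, 0.054]
ee_rot: [-3.142, -0.0, 1.705]
wrist_force: [-0.0, -0.7, -1.0]
width: 0.0656
finger_force: 0.0
[0.52343575 0.08721952 0.05407854] 0.06569382252243575
```

View pics/rel.png

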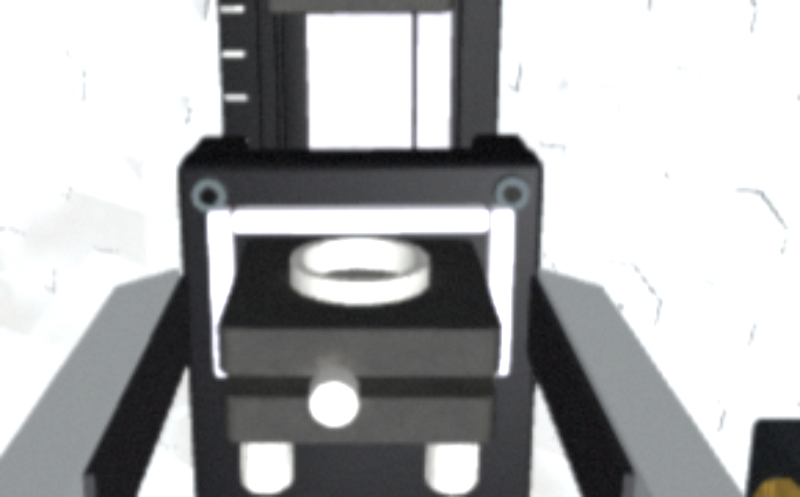

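The mount sits inside the nest strips with its ring towards the lens, and it is released. Next I raise and move over the knob.

```bash
python3 -m crank '[[0.3,[0,0,-0.01],[0,0,0]],[0.3,[0,0,-0.03],[0,0,0]],[0.3,[0,0,-0.04],[0,0,0]],[0.3,[0,0,-0.03],[0,0,0]],[0.3,[-0.034,0,0],[0,0,0]],[0.4,[-0.0345,0,0],[0,0,0]],[0.5,[0,0,0],[0,0,0]],[0.5,[0,0,0],[0,0,0]]]'
python3 - <<'E'
from h import *
w=snap('wrist','w4.png');o=robot.get_obs();p=o['tool_pos'];yw=o['ee_rot'][2];print(p,yw)
ex=np.array([np.cos(yw),np.sin(yw)]);ey=np.array([np.sin(yw),-np.cos(yw)])
hs=cv2.cvtColor(w['color'],cv2.COLOR_RGB2HSV)
r=((hs[...,0]<6)|(hs[...,0]>174))&(hs[...,1]>140)&(hs[...,2]>60)
n,l,st,c=cv2.connectedComponentsWithStats(r.astype(np.uint8))
for i in range(1,n):
    if st[i,4]>80:
        x,y,W,H,a=st[i];print(st[i],c[i])
        for v,z in((y+H,.084),(y,.062),(y+H/2,.073)): print(v,((ray(w,x+W/2,v,z)[:2]-p[:2])@np.array([ex,ey]).T*1000).round(1))
s=snap('scene');t=snap('side')
for q,b in((s,(310,180,335,205)),(t,(325,180,348,212))):
    hs=cv2.cvtColor(q['color'],cv2.COLOR_RGB2HSV);r=((hs[...,0]<6)|(hs[...,0]>174))&(hs[...,1]>150)&(hs[...,2]>60)
    k=r[b[1]:b[3],b[0]:b[2]];v,u=np.nonzero(k);print(len(u),u.mean()+b[0],v.mean()+b[1],'expected for tcp xy',proj(q,[p[0],p[1],.074]))
E
```

```text
time: 11.0
tool_pos: [0.5327, 0.019, 0.1648]
ee_rot: [3.141, -0.001, 1.704]
wrist_force: [-0.7, 0.3, -0.1]
width: 0.0479
finger_force: 0.0
[0.53257428 0.01969689 0.16453873] 1.7052020539100414
[304 180  34  35 770] [320.6038961  196.87272727]
215 [-11.7   0.6]
180 [10.7  0.7]
197.5 [-0.9  0.6]
52 321.63461538461536 190.90384615384616 expected for tcp xy [np.float64(321.3992848102244), np.float64(190.24613308181898)]
82 335.1829268292683 198.8780487804878 expected for tcp xy [np.float64(335.2272742862235), np.float64(197.93185875922217)]
```

```bash
python3 -m crank '[[0.5,[-0.0015,0,0],[0,0,0]],[0.5,[0,0,0.03],[0,0,0]],[0.5,[0,0,0.03],[0,0,0]],[0.5,[0,0,0.03],[0,0,0]],[0.5,[0,0,0.02],[0,0,0]],[0.5,[0,0,0],[0,0,0]],[0.5,[0,0,0],[0,0,0]],[0.5,[0,0,0],[0,0,0]]]'
python3 -m crank '[[1,[0,0,0],[0,0,0]],[1,[0,0,0],[0,0,0]],[1,[0,0,0],[0,0,0]],[1,[0,0,0],[0,0,0]],[1,[0,0,0],[0,0,0]],[1,[0,0,0],[0,0,0]],[1,[0,0,0],[0,0,0]],[1,[0,0,0],[0,0,0]]]'
```

```text
time: 11.95
tool_pos: [0.5341, 0.018, 0.056]
ee_rot: [3.138, 0.001, 1.706]
wrist_force: [-0.3, 0.3, 1.0]
width: 0.047
finger_force: 0.0
time: 12.75
tool_pos: [0.5336, 0.0179, 0.0549]
ee_rot: [3.14, 0.0, 1.705]
wrist_force: [2.3, 0.3, 3.1]
width: 0.0233
finger_force: 30.0
```

```bash
python3 -m crank '[[1,[0,0,-0.003],[0,0,0]],[1,[0,0,-0.003],[0,0,0]],[1,[0,0,-0.003],[0,0,0]],[1,[0,0,-0.003],[0,0,0]],[1,[0,0,-0.002],[0,0,0]],[1,[0,0,0],[0,0,0]],[1,[0,0,0],[0,0,0]],[1,[0,0,0],[0,0,0]]]'
```

```text
time: 13.55
tool_pos: [0.5334, 0.019, 0.0679]
ee_rot: [3.14, -0.002, 1.706]
wrist_force: [3.9, 3.3, -1.0]
width: 0.0232
finger_force: 30.0
```

```bash
python3 -m crank '[[1,[-0.003,0,0],[0,0,0]],[1,[-0.006,0,0],[0,0,0]],[1,[-0.007,0,0],[0,0,0]],[1,[-0.007,0,0],[0,0,0]],[1,[-0.007,0,0],[0,0,0]],[1,[-0.006,0,0],[0,0,0]],[1,[-0.004,0,0],[0,0,0]],[1,[0,0,0],[0,0,0]]]'
python3 -m crank '[[1,[0,0,0],[0,0,0]],[1,[0,0,0],[0,0,0]],[1,[0,0,0],[0,0,0]]]'
python3 - <<'E'
import numpy as np
from h import *
o=robot.get_obs();p=o['tool_pos'];d=p[:2]-np.array([.5336,.0179]);e=np.array([.133,-.991]);print(p,d@e,o['wrist_force'])
s=snap('scene');t=snap('side');n=np.load
for q,b in((s,(310,180,345,215)),(t,(325,185,350,225))):
    hs=cv2.cvtColor(q['color'],cv2.COLOR_RGB2HSV);r=((hs[...,0]<6)|(hs[...,0]>174))&(hs[...,1]>150)&(hs[...,2]>60)
    k=r[b[1]:b[3],b[0]:b[2]];v,u=np.nonzero(k)
    print(len(u),ray(q,u.mean()+b[0],v.mean()+b[1],.087) if len(u) else '')
E
```

```text
time: 14.35
tool_pos: [0.539, -0.0207, 0.0679]
ee_rot: [3.14, -0.003, 1.705]
wrist_force: [4.8, 3.3, 0.2]
width: 0.0235
finger_force: 30.0
time: 14.65
tool_pos: [0.5389, -0.0204, 0.0679]
ee_rot: [3.14, -0.003, 1.706]
wrist_force: [4.8, 3.5, -1.0]
width: 0.0232
finger_force: 30.0
[ 0.53894152 -0.02036593  0.06785613] 0.038631954854275605 [ 4.83580199  3.54384547 -0.99463718]
23 [ 0.54395545 -0.02541963  0.087     ]
84 [ 0.53967937 -0.02214612  0.087     ]
```

```bash
python3 -m crank '[[1,[-0.0014,0.001,0],[0,0,0]],[1,[0,0,0],[0,0,0]],[1,[0,0,0],[0,0,0]],[1,[0,0,0.002],[0,0,0]],[1,[0,0,0.002],[0,0,0]],[1,[0,0,0.002],[0,0,0]],[1,[0,0,0],[0,0,0]],[1,[0,0,0],[0,0,0]]]'
```

```text
time: 15.55
tool_pos: [0.5394, -0.0229, 0.0617]
ee_rot: [3.142, -0.0, 1.705]
wrist_force: [3.4, 4.5, -0.8]
width: 0.0234
finger_force: 30.0
```

```bash
python3 -m crank '[[1,[0,0,0.002],[0,0,0]],[1,[0,0,0.002],[0,0,0]],[1,[0,0,0.002],[0,0,0]],[1,[0,0,0.001],[0,0,0]],[1,[0,0,0],[0,0,0]],[1,[0,0,0],[0,0,0]]]'
python3 -m crank '[[1,[0,0,0.001],[0,0,0]],[1,[0,0,0],[0,0,0]],[1,[0,0,0],[0,0,0]]]'
```

```text
time: 16.15
tool_pos: [0.5394, -0.023, 0.0549]
ee_rot: [3.142, -0.0, 1.705]
wrist_force: [2.7, 3.8, 0.1]
width: 0.0235
finger_force: 30.0
time: 16.45
tool_pos: [0.5395, -0.0232, 0.0548]
ee_rot: [3.141, 0.0, 1.706]
wrist_force: [0.8, 4.6, 6.3]
width: 0.0231
finger_force: 30.0
```

```bash
python3 -m crank '[[1,[0.001,0,0.0005],[0,0,0]],[1,[0,0,0],[0,0,0]],[1,[0,0,0],[0,0,0]],[1,[0,0,0],[0,0,0]]]'
python3 - <<'E'
from h import *
s=snap('scene');t=snap('side');im=[]
for q in(s,t):
    u,v=map(int,proj(q,[.535,.01,.06])); im.append(cv2.resize(np.ascontiguousarray(q['color'][v-36:v+36,u-48:u+48,::-1]),(400,300),interpolation=cv2.INTER_CUBIC))
w=snap('wrist');im=np.vstack([np.hstack(im),cv2.resize(w['color'][60:310,120:520,::-1],(800,300))])
cv2.imwrite('pics/end.png',np.clip(im*1.5,0,255).astype(np.uint8))
o=robot.get_obs();p=o['tool_pos'];print(p,(p[:2]-np.array([.5336,.0179]))@np.array([.133,-.991]),o['wrist_force'])
E
```

```text
time: 16.85
tool_pos: [0.5394, -0.0226, 0.0548]
ee_rot: [3.141, 0.001, 1.705]
wrist_force: [-0.6, 2.8, 6.7]
width: 0.0235
finger_force: 30.0
[ 0.53944229 -0.02260665  0.05482448] 0.040919113720616414 [0.24311946 2.63182049 7.45897753]
```

View pics/end.png

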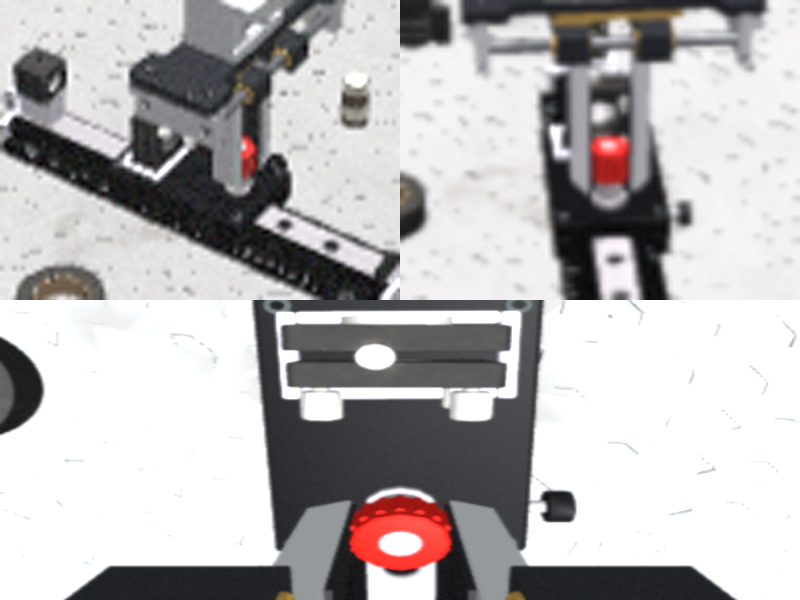

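The carriage is one hole on, with two open holes visible where there were three. The mount is in the nest, and the knob is gripped down at its home height with about 7 N of stop reaction. Handing in.

```bash
python3 -c "
from bench import robot
print(robot.close_job())"
```

```text
the job is handed in; nothing more can be done
None
```

The job is handed in at about 17 s: the mirror mount stands released in the nest with its ring facing the lens, the carriage is one hole further from it, and the fingers still grip the knob with the pin pressed home; the judge's result was not shown.

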